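Show a tin to the video call

TASK

Pull the rack's metal shutter up by its black handle so that the tin rolls out into the front tray, and push the shutter fully down again. Then pick the tin out of the tray and hold it up to the phone on its stand, 15 cm in front of the middle of the screen, label broadside: the tin's long axis level and parallel to the screen's long edges. Finish while still holding it there, steady in the gripper and not let go; do not touch the phone or its stand, and leave the shaker, the mug and the bowl where they are.

Things in the scene. Friction and masses are not known exactly. Their poses are not given: they have to be found in the camera images.
- rack: Small fixed wooden rack for tins, 234 x 80 mm, 125 mm high. Origin under its middle, on the worktop; z up; its front (the tray) faces its own -x. Behind the shutter (x > 8 mm): chute covered by a clear hood, top 106 mm high. The floor slopes 6 degrees down to the front. Shutter guides at x -8 to 16, y +-30 to +-40 mm, 125 mm high.
- tray_rest (a point): Where the centre of a rolled-out tin rests: rack x = -80, y = 0, z = 48 mm, axis along the rack's y. The tray round it has no side walls; its floor is 60 mm wide along the rack's y and 25 mm below this point; in front a lip, 40 mm high over the worktop, at rack x = -105 mm stops the tin.
- shutter (a joint): How far the shutter is raised, m: 0 is fully down (tin shut in), 0.065 is fully up; the tin passes below it from about 0.05. It slides vertically with about 3 N of friction and stays where it is left.
- shutter_grip (a point): Grip point of the shutter's black handle, upright on the upper edge of the steel shutter: 14 mm thick along the rack's x, 26 mm wide along the rack's y, reaching from 30 mm below this point to 10 mm above it. With the shutter down the point is at rack x = 4, y = 0, z = 150 mm. Pinch it from above.
- tin: Steel tin with a red label and a yellow band, a cylinder of diameter 50 mm, 54 mm long, about 0.12 kg. Origin at its centre; its own y is its long axis; it turns about y as it rolls. It starts behind the shutter, lying with its axis along the rack's y, and rolls out by itself when the shutter is raised.
- phone_stand: Dark stand, fixed to the worktop, carrying a phone in landscape position (147 mm wide along the stand's y, 72 mm high, upright). Origin: under the middle of the round foot (diameter 90 mm), on the worktop; z up; the screen faces the stand's -x. The middle of the screen is at x = -15, y = 0, z = 160 mm.
- view_point (a point): Point in the air, fixed to the phone stand, 150 mm straight in front of the middle of the phone's screen (stand x = -165, y = 0, z = 160 mm; 160 mm above the worktop): the tin's centre goes here.
- shaker: White china shaker, diameter 42 mm, 64 mm high, standing on the worktop; bystander. Origin under its middle.
- tea_mug: Small white china mug, diameter 74 mm, 102 mm over the handle, 78 mm high; bystander. Origin on its underside.
- bowl: White china bowl, diameter 136 mm, 46 mm high; bystander. Origin under its middle.

How it is judged:
On the way, in this order (a step that is already met when the one before it is completed fails the run):
1. the shutter has been raised by at least 50 mm (value of joint shutter above 0.05 m), for 0.1 s.
2. the tin lies in the front tray and the shutter is down again (within 5 mm) (value of joint shutter below 0.005 m and x of tin in the frame of rack between -0.095 and -0.065 m and z of tin in the frame of rack below 0.058 m and horizontal distance between tin and rack below 0.1 m), for 0.2 s.
At the end, for the whole second after the job is handed in: The tin is held still in the gripper, its centre within 25 mm of the point 150 mm in front of the middle of the screen, its long axis within 0.17 rad of the screen's long direction (and so level), carried by the fingers alone; the shutter is down within 5 mm (distance between tin and view_point below 0.025 m and angle between the y axis of tin and the y axis of phone_stand, either way round below 0.17 rad and height (world z) of tin above 0.13 m and contact force between the fingers and tin above 2 N and contact force between tin and rack below 0.1 N and contact force between tin and phone_stand below 0.1 N and linear speed of tin below 0.02 m/s and angular speed of tin below 0.2 rad/s and value of joint shutter below 0.005 m); the arm keeps its last pose, push and grip.
It fails at once if the shaker, the mug or the bowl is moved more than 20 mm (distance of any of shaker, tea_mug, bowl from where it was at the start of the episode above 0.02 m).
It fails at once if the phone or its stand is touched by the robot or the tin (contact force between any of the arm, the fingers, tin and phone_stand above 1 N).
It also fails if it takes over 42 s, if anything falls off the work surface, if the arm or the gripper's body presses on something with over 40 N, if the wrist force passes 120 N, or if a joint passes its speed limit or range.

ROBOT

A 6-joint arm with a two-finger parallel gripper is mounted at the origin on a cart in front of the work surface, level with it; the furniture and walls round the work are solid. World frame = base frame: x ahead of the robot, y to its left, z up, the work surface at z = 0. Lengths are in m, angles in rad, forces in N, time in s.
With the tool pointing down it reaches from about 0.35 to 0.775 m from the base axis. Payload 7.3 kg.
Tool frame: the origin (TCP) lies at the very end of the fingers, on their centre line; the grasp point (between the pads) lies 19 mm behind it; z points along the fingers, y is the line along which they close (so a half turn about z gives the same grasp; the last joint's range is limited). The gripper opens to 92 mm and grips with 3 to 60 N. Pads are 19 mm wide; open, the fingers measure 130 mm over their backs; the gripper's body (75 mm by 190 mm) begins 47 mm behind the grasp point.
Start: joints at [-1.399, 0.342, 1.524, -0, 1.275, -0.146], TCP at [0.164, -0.499, 0.2] pointing down, gripper open.
Joint ranges: [-2.53, 2.53], [-0.77, 2.02], [0.04, 2.7], [-1, 4.14], [0.28, 2.66], [-3.11, 3.11]. Speed limits (rad/s): [2.57, 2.57, 3.14, 3.14, 3.14, 3.14].

INTERFACE

Orientations are given as a rotation vector (axis times angle).
In Python, from workcell import arm gives the robot as it stands. The module is installed in compiled form; this text tells all that it offers.
- The arm moves only by the shell command python3 -m inch 'ROWS'. ROWS is JSON, a list of rows, each a list of 5 numbers: the finger opening in mm, from 0 to 91.8, then the shift along the tool's x, y, z in mm, then the turn about the tool's z in degrees. In form: [[hand, x, y, z, twist], ...]. A call has 1 to 20 rows; each row shifts and turns the commanded pose from where the row before left it, along the tool's axes as they then stand; what a row does not reach is not made up. A row lasts 1/12 s, in which the tool goes at most 41.7 mm and 7.16 degrees, less where a joint would pass 70% of its speed; a pose out of reach is approached as far as the arm can. A call is refused whole if a number of a shift passes 41.7 or a number of a turn 7.16, either way. A call with a gripper value outside its range is refused whole. The fingers move at their own pace and stop on an object; the grip force is fixed at half the most. Time passes only in rows, so rows that do not move let the fingers close. It gives the time, the measured TCP pose, the force, the opening and the grip force at its end, in the units of the state.
- arm.observe(): the state, without advancing time (a new reading comes with each control period).
- arm.grab_frame(name): name is "side" or "top" or "wrist"; returns (picture, depth): 480x640x3 uint8, red, green, blue; 480x640 float32, m along the optical axis (not along the pixel's ray), 0 where there is no reading.
- arm.camera_params(name): a dict with "fx", "fy", "cx", "cy" (pixels), "view" (4x4, takes a point from world to camera coordinates). Camera axes: x right, y up, looking along -z (the intrinsics and any distortion apply to the point x, -y, -z); pixel columns grow to the right and rows downward; lengths in m; the calibration is good to about 2 mm. A picture is of the moment at which its call begins: read the wrist's pose just before it. camera_params takes no time and is no camera call; for the wrist camera it gives the pose at the moment of the call.
- arm.job_done(): hands the job in; it is judged then, once.
The state is a dict: "t": time; "q": joint angles; "qvel": joint speeds; "effort": joint torques, N m; "tcp_pos": TCP position; "ee_rot": TCP orientation; "force": force on the tool from outside, world axes, zero at the start; "ft_torque": the same for the moment, N m; "finger_gap": finger opening in m; "grasp_force": force on a finger pad.
Only numpy, scipy, OpenCV 4.12 (cv2) and the standard library are available. Lean on these libraries where they do the work, as an engineer would, in place of code of your own. Each camera call takes 0.05 s, during which the arm holds its last target. There are 200 camera calls.

## Working session

There is one attempt and no reset: what is moved stays moved. The work goes in short steps, Python scripts to look and compute and a shell command to move; the robot and the scene stay as the last step left them, time stands still between calls to the robot, and variables do not carry over. Pictures are saved under pics/ and viewed, at most 10 in all, crops included, and the job is handed in when it is done.

```bash
mkdir -p pics; python3 - <<'E'
from workcell import arm
import cv2,numpy as np
s=arm.observe();print(s)
for n in("top","side"):
    p,d=arm.grab_frame(n);c=arm.camera_params(n);print(n,c)
    cv2.imwrite(f"pics/{n}0.png",p[...,::-1]);np.savez(f"{n}0.npz",p=p,d=d,view=c["view"],k=[c[k] for k in("fx","fy","cx","cy")])
E
```

```text
{'t': 0.0, 'q': array([-1.39897503e+00,  3.42738437e-01,  1.52500409e+00,  1.21362837e-05,
        1.27537864e+00, -1.45998013e-01]), 'qvel': array([-0.00031944, -0.00050411, -0.00061741,  0.00044024,  0.00066991,
       -0.00039196]), 'effort': array([ 1.01067089e-03, -4.31244600e+01, -2.44223624e+01,  7.19759404e-02,
        5.60717296e-02, -1.18731950e-04]), 'tcp_pos': array([ 0.16401122, -0.49826644,  0.19974134]), 'ee_rot': array([-3.10050148e+00, -4.96883580e-01,  1.27613783e-05]), 'force': array([-0.96718338,  0.00723672,  0.42875606]), 'ft_torque': array([-0.01645804,  0.04483506, -0.03066573]), 'grasp_force': 0.0, 'finger_gap': 0.09180000476094514}
top {'fx': 439.14343775712973, 'fy': 439.14343775712973, 'cx': 330.03056076155616, 'cy': 238.03882806811148, 'view': array([[-0.01492809, -0.99987129,  0.00587888, -0.24687191],
       [ 0.99652318, -0.0143956 ,  0.08206286, -0.4826796 ],
       [-0.08196767,  0.00708348,  0.99660982, -1.04992231],
       [ 0.        ,  0.        ,  0.        ,  1.        ]])}
side {'fx': 488.79320979005666, 'fy': 488.79320979005666, 'cx': 316.25223067002275, 'cy': 247.30336356859837, 'view': array([[-0.9987366 ,  0.04960448, -0.0080369 ,  0.508095  ],
       [-0.03434922, -0.55716029,  0.82969425, -0.25348254],
       [ 0.03667871,  0.82892207,  0.55816025, -0.90388834],
       [ 0.        ,  0.        ,  0.        ,  1.        ]])}
```

View pics/top0.png

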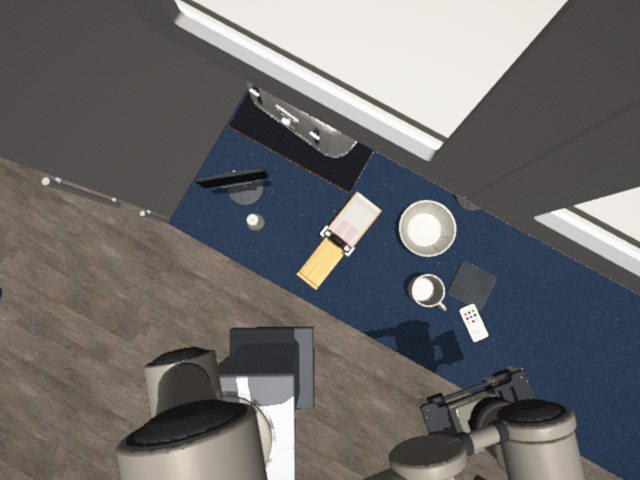

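View pics/side0.png

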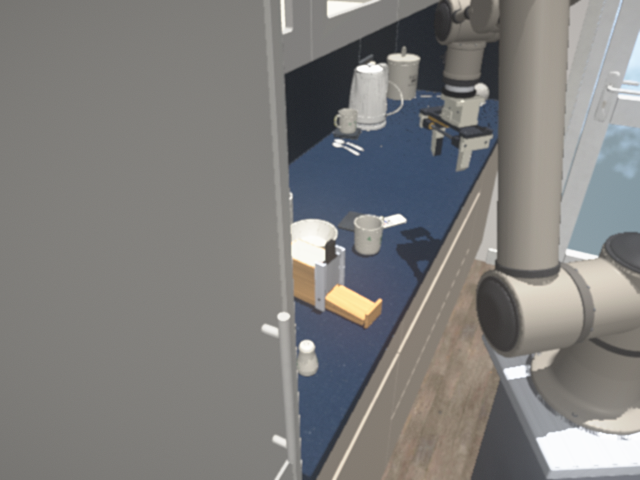

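The top view shows the rack (tray front about (312,280), shutter about (338,240), hood to (365,205)), the phone at (232,178) with its foot at (245,190), shaker (255,221), bowl (427,229) and mug (427,290). The side view shows the rack, with the phone hidden by the cabinet.

```bash
cat > h.py <<'E'
import numpy as np,cv2
def load(f):
    z=np.load(f);return z["p"],z["d"],z["view"],z["k"]
def pts(d,view,k):
    v,u=np.mgrid[:480,:640]; X=np.stack([(u-k[2])/k[0]*d,-(v-k[3])/k[1]*d,-d],-1)
    T=np.linalg.inv(view);return X@T[:3,:3].T+T[:3,3]
def ray(u,v,view,k,z):
    T=np.linalg.inv(view);r=T[:3,:3]@np.array([(u-k[2])/k[0],-(v-k[3])/k[1],-1]);o=T[:3,3]
    return o+r*(z-o[2])/r[2]
E
python3 - <<'E'
from h import *
p,d,V,k=load("top0.npz");W=pts(d,V,k)
print("cam",np.linalg.inv(V)[:3,3])
cv2.imwrite("pics/crop0.png",cv2.resize(p[150:310,180:400,::-1],None,fx=3.6,fy=3.6,interpolation=cv2.INTER_CUBIC))
hsv=cv2.cvtColor(p,cv2.COLOR_RGB2HSV)
roi=np.zeros((480,640),bool);roi[150:310,185:400]=1
w=roi&(hsv[...,0]>8)&(hsv[...,0]<25)&(hsv[...,1]>120)&(hsv[...,2]>100)
r=cv2.minAreaRect(np.argwhere(w)[:,::-1].astype(np.float32));print("orange",r)
# points >2cm in roi: clusters by height
m=(roi&(W[...,2]>0.012)&(d>0)).astype(np.uint8)
n,l,s,c=cv2.connectedComponentsWithStats(m)
for i in range(1,n):
    if s[i,4]>60:
        q=W[l==i];print(s[i],q.min(0).round(3),q.max(0).round(3),np.median(q,0).round(3))
        for lo,hi in((.012,.05),(.09,.105),(.105,.118),(.118,.135),(.135,.17),(.17,.21)):
            t=q[(q[:,2]>lo)&(q[:,2]<hi)]
            if len(t)>8: 
                b=cv2.minAreaRect((t[:,:2]*1000).astype(np.float32));print("  ",lo,hi,len(t),np.round(b[0],1),np.round(b[1],1),round(b[2],1))
E
```

```text
cam [ 0.3912564  -0.24635149  1.08742428]
orange ((335.243896484375, 242.69509887695312), (30.922407150268555, 92.29869079589844), 38.65980529785156)
[185 150  23  38 462] [0.611 0.048 0.012] [0.703 0.103 0.125] [0.664 0.072 0.05 ]
   0.012 0.05 233 [657.2  75.3] [  3.6 106.7] 59.4
   0.09 0.105 37 [668.2  69.6] [ 3.9 33.4] 57.1
   0.105 0.118 19 [668.1  69.1] [ 2.9 20. ] 62.7
[315 150  38  19 260] [ 0.654 -0.312  0.012] [ 0.7  -0.22  0.09] [ 0.68  -0.266  0.043]
   0.012 0.05 156 [ 677.1 -265.7] [92.4 45.6] 89.5
[373 150  27  15 202] [ 0.543 -0.365  0.013] [ 0.699 -0.314  0.537] [ 0.551 -0.335  0.501]
[195 168  74  24 949] [ 0.584 -0.12   0.012] [0.626 0.025 0.199] [ 0.596 -0.049  0.172]
   0.012 0.05 33 [612.2 -50.4] [13.4 69.7] 14.8
   0.118 0.135 150 [604.8 -45.2] [ 32.4 139.9] 8.6
   0.135 0.17 273 [594.1 -48.8] [  7.7 145.3] 11.0
   0.17 0.21 493 [601.6 -46.9] [ 16.5 145.9] 8.8
[ 297  192   85   98 3007] [ 0.357 -0.369  0.012] [ 0.575 -0.174  0.164] [ 0.473 -0.276  0.104]
   0.012 0.05 1197 [ 424.  -238.8] [ 80.7 132.6] 50.6
   0.09 0.105 386 [ 504.8 -302.7] [ 71.9 129. ] 50.7
   0.105 0.118 1178 [ 504.5 -302.7] [ 74.2 128.9] 50.8
   0.118 0.135 84 [ 463.8 -269.2] [79.3 24. ] 51.3
   0.135 0.17 83 [ 464.  -269.3] [25.6 13.8] 50.3
[247 214  18  17 241] [ 0.501 -0.093  0.012] [ 0.541 -0.053  0.067] [ 0.518 -0.076  0.056]
   0.012 0.05 113 [518.3 -76.6] [32.1 40.8] 55.6
```

View pics/crop0.png

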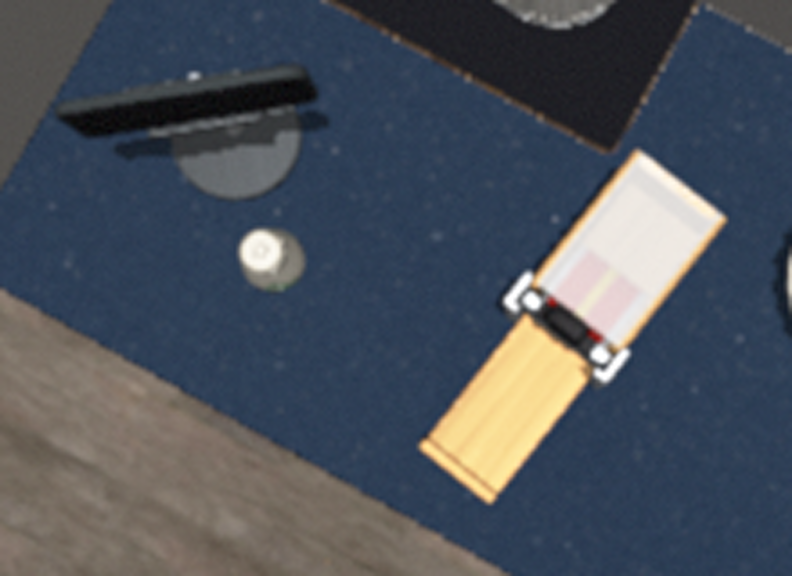

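```bash
cat >> h.py <<'E'
def go(target,yaw=None,s=None):
    """rows-worth of tool-frame shift (mm) and twist (deg) to target; yaw=world yaw of tool y (mod 180)"""
    from scipy.spatial.transform import Rotation as R
    from workcell import arm
    s=s or arm.observe();r=R.from_rotvec(s["ee_rot"]).as_matrix()
    y=np.degrees(np.arctan2(r[1,1],r[0,1]))
    print("t",round(s["t"],2),"tcp",s["tcp_pos"].round(4),"yawY",round(y,2),"tilt",r[:,2].round(3),"shift",(r.T@(np.array(target)-s["tcp_pos"])*1000).round(1),
     "twist",None if yaw is None else round(-((yaw-y+90)%180-90),1),"gap",s["finger_gap"],"F",s["force"].round(1),"gf",s["grasp_force"],"q6",s["q"][5].round(2))
E
python3 - <<'E'
from h import *
p,d,V,k=load("top0.npz");W=pts(d,V,k)
f=np.zeros((480,640),bool);f[176:210,215:275]=1
m=f&(W[...,2]>0.004)&(W[...,2]<0.03)&(d>0)
g=f&(p.max(2).astype(int)-p.min(2)<18)&(p.mean(2)>55)&(p.mean(2)<130)&(W[...,2]<0.03)
for a in(m,g):
    ij=np.argwhere(a);print(len(ij),ij.min(0),ij.max(0),np.median(W[a],0));
    c=[x for x in cv2.findContours(a.astype(np.uint8),0,1)[0] if len(x)>12]
    for x in c: 
        q=W[x[:,0,1],x[:,0,0],:2];print(len(x),(q.min(0)*1e3).round(),(q.max(0)*1e3).round())
q=W[f&(W[...,2]>.12)|(np.indices((480,640))[0]<190)&(np.indices((480,640))[0]>165)&(np.indices((480,640))[1]>190)&(np.indices((480,640))[1]<272)&(W[...,2]>.12)&(W[...,2]<.21)]
for lo in np.arange(.12,.21,.01):
    t=q[(q[:,2]>=lo)&(q[:,2]<lo+.01)]
    if len(t)>9:
        l=np.polyfit(t[:,1],t[:,0],1);print(round(lo,3),len(t),"x at y=-.048",np.polyval(l,-.048).round(4),"slope deg",np.degrees(np.arctan(l[0])).round(1),t[:,1].min().round(3),t[:,1].max().round(3))
go([.461+.003,-.2693,.20],50.7)
E
```

```text
656 [176 217] [209 273] [ 0.59491142 -0.05092274  0.00977099]
98 [565. -91.] [627.  -2.]
566 [180 228] [205 263] [ 0.59362596 -0.05238745  0.00998288]
99 [565. -90.] [627.  -1.]
0.12 107 x at y=-.048 0.5923 slope deg -8.5 -0.108 0.017
0.13 78 x at y=-.048 0.595 slope deg -8.5 -0.119 0.022
0.14 71 x at y=-.048 0.5945 slope deg -8.7 -0.12 0.023
0.15 83 x at y=-.048 0.5945 slope deg -8.8 -0.12 0.022
0.16 83 x at y=-.048 0.5946 slope deg -8.8 -0.119 0.023
0.17 108 x at y=-.048 0.5978 slope deg -8.5 -0.12 0.022
0.18 90 x at y=-.048 0.5949 slope deg -9.0 -0.12 0.025
0.19 295 x at y=-.048 0.5978 slope deg -8.6 -0.118 0.023
t 0.1 tcp [ 0.164  -0.4983  0.1998] yawY -71.79 tilt [-0.     0.001 -1.   ] shift [ 3.565e+02 -1.238e+02  1.000e-01] twist 57.5 gap 0.09164540126407601 F [-0.4 -0.5  0. ] gf 0.0 q6 -0.15
```

The foot centre (0.610,-0.046) lies 15 mm behind the visible face, so the screen faces the robot and the view point is about (0.446,-0.071,0.16). The handle is at (0.464,-0.269).

```bash
python3 -m inch '[[60,17.8,-6.2,0,0],[60,17.8,-6.2,0,0],[60,17.8,-6.2,0,0],[60,17.8,-6.2,0,0],[60,17.8,-6.2,0,0],[60,17.8,-6.2,0,0],[60,17.8,-6.2,0,0],[60,17.8,-6.2,0,0],[60,17.8,-6.2,0,0],[60,17.8,-6.2,0,0],[60,17.8,-6.2,0,0],[60,17.8,-6.2,0,0],[60,17.8,-6.2,0,0],[60,17.8,-6.2,0,0],[60,17.8,-6.2,0,0],[60,17.8,-6.2,0,0],[60,17.8,-6.2,0,0],[60,17.8,-6.2,0,0],[60,17.8,-6.2,0,0],[60,17.8,-6.2,0,0]]'
python3 -m inch '[[60,0,0,0,6.4],[60,0,0,0,6.4],[60,0,0,0,6.4],[60,0,0,0,6.4],[60,0,0,0,6.4],[60,0,0,0,6.4],[60,0,0,0,6.4],[60,0,0,0,6.4],[60,0,0,0,6.3],[60,0,0,0,0],[60,0,0,0,0]]'
python3 - <<'E'
from h import *
from workcell import arm
go([.464,-.2693,.134],50.7)
c=arm.camera_params("wrist");p,d=arm.grab_frame("wrist");cv2.imwrite("pics/w1.png",p[...,::-1])
k=[c[x] for x in("fx","fy","cx","cy")];W=pts(d,c["view"],k)
for lo,hi in((.118,.13),(.14,.175)):
    m=((W[...,2]>lo)&(W[...,2]<hi)&(abs(W[...,0]-.464)<.05)&(abs(W[...,1]+.269)<.05)&(d>0))
    t=W[m]
    if len(t)>9:
        b=cv2.minAreaRect((t[:,:2]*1000).astype(np.float32));print(lo,len(t),np.round(b[0],1),np.round(b[1],1),round(b[2],1))
E
```

```text
t: 1.77
tcp_pos: [0.464, -0.2689, 0.2]
ee_rot: [-3.101, -0.497, 0.001]
force: [0.2, -0.4, 0.2]
finger_gap: 0.0597
grasp_force: 0.0
t: 2.68
tcp_pos: [0.4633, -0.2696, 0.2001]
ee_rot: [-2.96, 1.051, 0.001]
force: [-0.4, 0.0, -0.5]
finger_gap: 0.06
grasp_force: 0.0
t 2.68 tcp [ 0.4633 -0.2696  0.2001] yawY -129.1 tilt [-0.001  0.    -1.   ] shift [ 0.4 -0.6 66.1] twist 0.2 gap 0.060022161122188535 F [-0.4  0.  -0.5] gf 0.0 q6 1.58
0.118 769 [ 466.2 -267.5] [80.  23.9] 50.6
0.14 1028 [ 466.7 -267.9] [25.9 13.3] 50.5
```

View pics/w1.png

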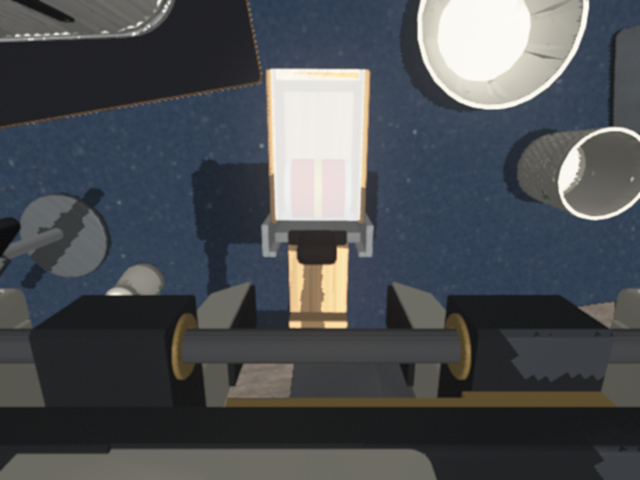

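The wrist view shows the handle at (317,247), centred between the fingers; it agrees with the top view to about 2 mm.

```bash
python3 -m inch '[[60,1,-1.5,11,0],[60,0,0,11,0],[60,0,0,11,0],[60,0,0,11,0],[60,0,0,11,0],[60,0,0,11,0],[60,0,0,0,0],[15,0,0,0,0],[15,0,0,0,0],[15,0,0,0,0],[15,0,0,0,0],[15,0,0,0,0],[15,0,0,0,0],[15,0,0,0,0]]'; python3 -c "
from h import *;go([.464,-.2693,.134],50.7)"
```

```text
t: 3.9
tcp_pos: [0.4653, -0.2692, 0.1346]
ee_rot: [2.959, -1.056, 0.001]
force: [-0.3, 0.4, -0.2]
finger_gap: 0.0182
grasp_force: 0.0
t 3.9 tcp [ 0.4653 -0.2692  0.1346] yawY -129.29 tilt [ 0. -0. -1.] shift [-0.9  0.9  0.6] twist 0.0 gap 0.01821699595157839 F [-0.3  0.4 -0.2] gf 0.0 q6 1.59
```

```bash
python3 - <<'E'
from h import *
from workcell import arm
p,d=arm.grab_frame("wrist");cv2.imwrite("pics/w2.png",p[...,::-1]);print(arm.observe()["finger_gap"],arm.observe()["grasp_force"])
E
```

```text
0.016252610711741937 0.0
```

View pics/w2.png

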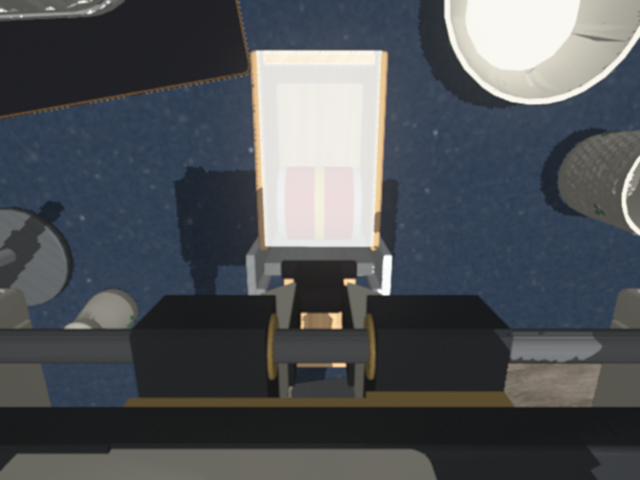

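The fingertips (around (290,285) and (355,285)) have closed just in front of the handle (318,270) and not round it. Checking by projecting the TCP.

```bash
python3 - <<'E'
from h import *
from workcell import arm
s=arm.observe();c=arm.camera_params("wrist");p,d=arm.grab_frame("wrist")
k=[c[x] for x in("fx","fy","cx","cy")];W=pts(d,c["view"],k);V=c["view"]
print("cam",np.linalg.inv(V)[:3,3])
for dz in(0,.019,.026):
    X=V@np.r_[s["tcp_pos"]+[0,0,dz],1];print(dz,k[2]+k[0]*X[0]/-X[2],k[3]-k[1]*X[1]/-X[2],-X[2])
o=np.array([.464,-.2693]);e=np.array([.774,-.633]);f=np.array([.633,.774])
for u,v in((318,265),(318,270),(318,280),(318,290),(318,300),(318,308),(318,320),(290,290),(285,300),(285,320),(352,300),(262,255),(262,280)):
    w=W[v,u];print(u,v,p[v,u],"rackx+4,y,z mm",round(1e3*(w[:2]-o)@e,1),round(1e3*(w[:2]-o)@f,1),round(w[2]*1e3,1))
t=s["tcp_pos"][:2]-o;print("tcp",t@e*1e3,t@f*1e3,s["finger_gap"],s["grasp_force"])
E
```

```text
cam [ 0.52293133 -0.31555403  0.3179103 ]
0 321.671499290986 281.93120570694026 0.19667658092365814
0.019 321.8015622383843 296.9193595185293 0.17841884197333324
0.026 321.8564530743806 303.2448527448195 0.171692306570582
318 265 [42 40 39] rackx+4,y,z mm 7.9 2.8 127.6
318 270 [39 37 36] rackx+4,y,z mm 7.2 2.8 133.4
318 280 [36 33 33] rackx+4,y,z mm 7.2 2.7 147.7
318 290 [36 34 33] rackx+4,y,z mm 6.6 2.6 158.5
318 300 [34 32 32] rackx+4,y,z mm 1.5 2.7 158.4
318 308 [33 31 30] rackx+4,y,z mm -2.5 2.7 158.5
318 320 [148 121  91] rackx+4,y,z mm -80.3 3.7 21.8
290 290 [110 108 100] rackx+4,y,z mm 11.0 14.6 168.8
285 300 [108 107  99] rackx+4,y,z mm 11.2 15.8 179.4
285 320 [107 106  98] rackx+4,y,z mm 11.1 14.3 196.1
352 300 [108 107  99] rackx+4,y,z mm 11.2 -11.2 179.4
262 255 [85 86 86] rackx+4,y,z mm 4.0 37.6 97.9
262 280 [104 105 106] rackx+4,y,z mm -7.9 36.4 109.6
tcp 0.9122413207993794 0.8790309396562206 0.016252610711741937 0.0
```

```bash
python3 -m inch '[[0,0,0,0,0],[0,0,0,0,0],[0,0,0,0,0],[0,0,0,0,0],[0,0,0,0,0]]'
```

```text
t: 4.42
tcp_pos: [0.4652, -0.2691, 0.1344]
ee_rot: [2.959, -1.056, -0.0]
force: [-0.6, -0.9, -0.3]
finger_gap: 0.0006
grasp_force: 0.0
```

```bash
python3 - <<'E'
from h import *
from workcell import arm
s=arm.observe();c=arm.camera_params("wrist");p,d=arm.grab_frame("wrist")
k=[c[x] for x in("fx","fy","cx","cy")];W=pts(d,c["view"],k)
cv2.imwrite("pics/w3.png",cv2.resize(p[230:390,230:410,::-1],None,fx=3.7,fy=3.7,interpolation=cv2.INTER_CUBIC))
o=np.array([.464,-.2693]);e=np.array([.774,-.633]);f=np.array([.633,.774])
for u in(300,310,322,330,342):
  print(u,[(v,round(1e3*(W[v,u,:2]-o)@e),round(1e3*(W[v,u,:2]-o)@f),round(W[v,u,2]*1e3)) for v in range(250,340,10)])
p,d=arm.grab_frame("side");cv2.imwrite("pics/s3.png",cv2.resize(p[170:340,270:480,::-1],None,fx=3.5,fy=3.5,interpolation=cv2.INTER_CUBIC))
E
```

```text
300 [(250, 4, 15, 89), (260, 6, 13, 114), (270, 7, 12, 133), (280, 7, 11, 148), (290, 10, 10, 168), (300, 36, 7, 234), (310, 36, 6, 239), (320, 36, 6, 244), (330, 36, 6, 248)]
310 [(250, 5, 8, 90), (260, 6, 8, 113), (270, 7, 7, 134), (280, 8, 7, 149), (290, 11, 6, 169), (300, 36, 4, 234), (310, 35, 4, 237), (320, 34, 4, 240), (330, 34, 4, 244)]
322 [(250, 4, 1, 88), (260, 6, 1, 114), (270, 7, 1, 134), (280, 7, 1, 148), (290, 10, 1, 166), (300, 9, 1, 176), (310, 10, 1, 185), (320, 9, 1, 193), (330, 32, 1, 240)]
330 [(250, 5, -5, 90), (260, 6, -4, 114), (270, 7, -3, 134), (280, 7, -3, 148), (290, 11, -3, 170), (300, 10, -2, 178), (310, 11, -2, 188), (320, 34, -1, 241), (330, 34, -1, 244)]
342 [(250, 4, -12, 88), (260, 6, -11, 114), (270, 1, -11, 117), (280, 5, -9, 143), (290, 11, -8, 169), (300, 36, -4, 234), (310, 36, -3, 240), (320, 37, -3, 245), (330, 36, -3, 248)]
```

View pics/w3.png

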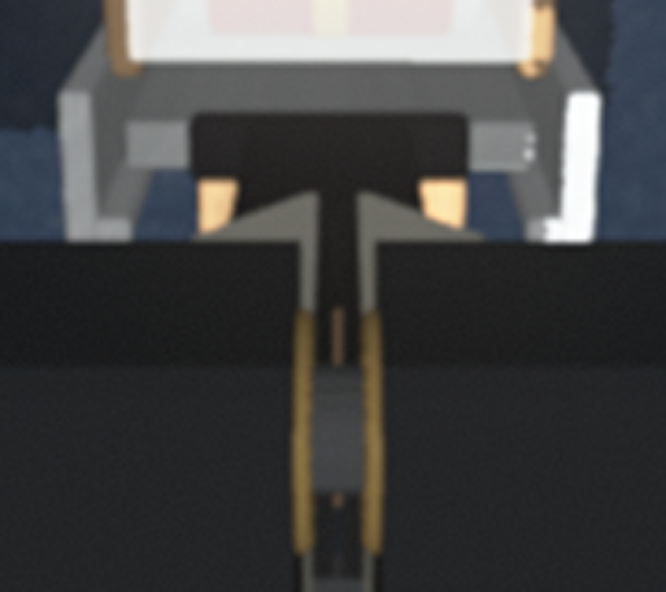

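View pics/s3.png

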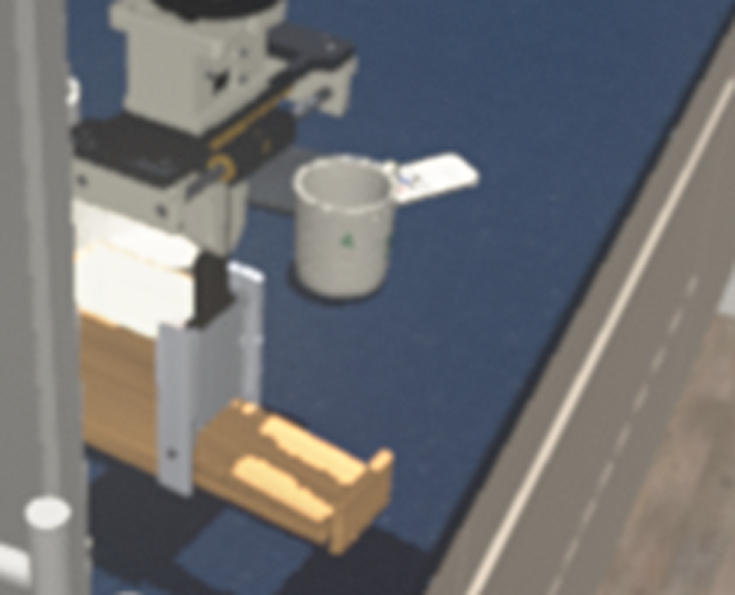

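The side view shows the closed fingertips sitting just above the handle top, so the real finger end is higher than the reported TCP. I'll measure that offset from the wrist depth.

```bash
python3 - <<'E'
from h import *
from workcell import arm
s=arm.observe();c=arm.camera_params("wrist");p,d=arm.grab_frame("wrist")
k=[c[x] for x in("fx","fy","cx","cy")];W=pts(d,c["view"],k)
o=np.array([.464,-.2693]);e=np.array([.774,-.633])
g=(p.mean(2)>85)&(p.max(2).astype(int)-p.min(2)<25);g[:278]=0;g[300:]=0;g[:,:280]=0;g[:,362:]=0
for v in range(278,300,2):
    us=np.where(g[v])[0]
    if len(us): print(v,us.min(),us.max(),(1e3*W[v,us,2]).round()[[0,len(us)//3,len(us)//2,-1]],(1e3*(W[v,us][:,:2]-o)@e).round()[[0,len(us)//2,-1]])
print(s["tcp_pos"],c["view"]@np.r_[s["tcp_pos"],1])
E
```

```text
280 356 356 [-2. -2. -2. -2.] [-53. -53. -53.]
282 356 356 [-1. -1. -1. -1.] [-54. -54. -54.]
284 308 356 [163. 163. 161.  -0.] [ 11.  11. -56.]
286 303 356 [165. 165. 164.  -1.] [ 11.  11. -58.]
288 283 356 [ -0. 167. 166.  -0.] [-59.  11. -60.]
290 283 347 [ -1. 169. 170. 168.] [-62.  11.  11.]
292 283 357 [ -1. 170. 170.  -1.] [-64.  11. -64.]
294 284 358 [173. 174. 173. 173.] [11. 11. 11.]
296 312 330 [175. 174. 175. 175.] [11. 11. 11.]
298 312 330 [177. 178. 176. 177.] [11. 10. 11.]
[ 0.46524269 -0.26915449  0.13442451] [ 4.01888253e-04 -2.03518852e-02 -1.96651660e-01  1.00000000e+00]
```

The finger ends are really about 27 mm above the reported TCP. Lower by 24 mm more with the fingers open, then close.

```bash
python3 -m inch '[[60,0,0,0,0],[60,0,0,0,0],[60,0,0,0,0],[60,0,0,0,0],[60,0,0,0,0],[60,0,0,0,0],[60,1,-1.6,6,0],[60,0,0,6,0],[60,0,0,6,0],[60,0,0,6,0],[60,0,0,0,0],[0,0,0,0,0],[0,0,0,0,0],[0,0,0,0,0],[0,0,0,0,0],[0,0,0,0,0],[0,0,0,0,0],[0,0,0,0,0],[0,0,0,0,0]]'
```

```text
t: 6.15
tcp_pos: [0.467, -0.2688, 0.1106]
ee_rot: [2.958, -1.056, 0.0]
force: [-1.4, -0.8, 1.6]
finger_gap: 0.026
grasp_force: 30.0
```

Handle gripped (26 mm, 30 N). Raise 62 mm, wait for the tin to roll.

```bash
python3 -m inch '[[0,0,0,-8,0],[0,0,0,-8,0],[0,0,0,-8,0],[0,0,0,-8,0],[0,0,0,-8,0],[0,0,0,-8,0],[0,0,0,-8,0],[0,0,0,-5,0],[0,0,0,0,0],[0,0,0,0,0],[0,0,0,0,0],[0,0,0,0,0],[0,0,0,0,0],[0,0,0,0,0],[0,0,0,0,0],[0,0,0,0,0],[0,0,0,0,0],[0,0,0,0,0],[0,0,0,0,0],[0,0,0,0,0]]'
python3 - <<'E'
from h import *
from workcell import arm
p,d=arm.grab_frame("side");c=arm.camera_params("side");cv2.imwrite("pics/s4.png",cv2.resize(p[170:340,270:480,::-1],None,fx=3.5,fy=3.5,interpolation=cv2.INTER_CUBIC))
E
```

```text
t: 7.82
tcp_pos: [0.467, -0.2688, 0.1714]
ee_rot: [2.958, -1.056, 0.0]
force: [-3.2, -4.3, 1.4]
finger_gap: 0.0262
grasp_force: 30.0
```

View pics/s4.png

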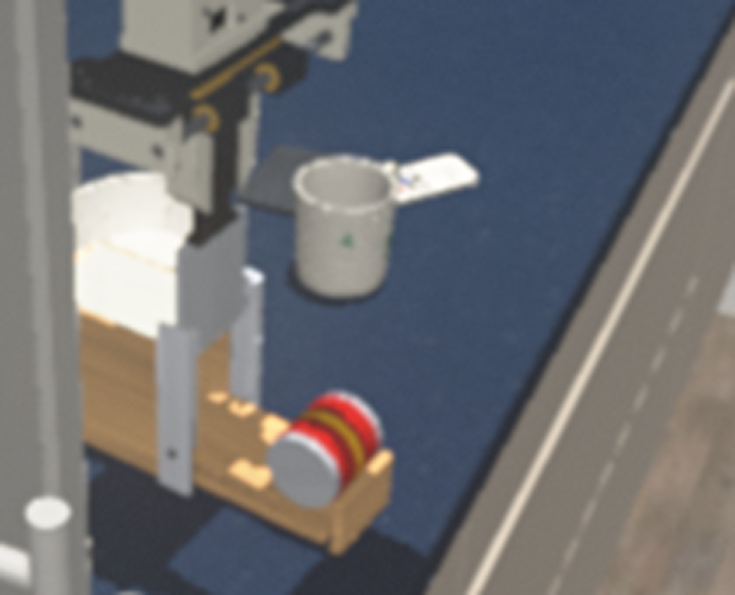

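The tin lies at the tray lip (crop about (325,450)) and the shutter is up. Push it down.

```bash
python3 -m inch '[[0,0,0,8,0],[0,0,0,8,0],[0,0,0,8,0],[0,0,0,8,0],[0,0,0,8,0],[0,0,0,8,0],[0,0,0,8,0],[0,0,0,6,0],[0,0,0,1.5,0],[0,0,0,0,0],[0,0,0,0,0],[0,0,0,0,0],[0,0,0,0,0]]'
```

```text
t: 8.95
tcp_pos: [0.4674, -0.2691, 0.1096]
ee_rot: [2.958, -1.056, 0.003]
force: [-5.9, -2.1, 12.9]
finger_gap: 0.0258
grasp_force: 30.0
```

```bash
python3 -m inch '[[60,0,0,0,0],[60,0,0,0,0],[60,0,0,0,0],[60,0,0,0,0],[60,0,0,0,0],[60,0,0,-8,0],[75,0,0,-8,0],[75,0,0,-8,0],[75,0,0,-8,0],[75,0,0,-8,0],[75,0,0,-8,0],[75,0,0,0,0]]'
python3 - <<'E'
from h import *
from workcell import arm
p,d=arm.grab_frame("top");c=arm.camera_params("top");k=[c[x] for x in("fx","fy","cx","cy")];W=pts(d,c["view"],k)
e=np.array([.774,-.633]);f=np.array([.633,.774]);O=np.array([.461,-.2668])
r=(W[...,:2]-O)@np.stack([e,f],1)
m=(abs(r[...,0]+.08)<.04)&(abs(r[...,1])<.05)&(W[...,2]>.05)&(W[...,2]<.09)
t=W[m];print(len(t),t[:,2].max());b=cv2.minAreaRect((t[:,:2]*1000).astype(np.float32));print(b, r[m].min(0),r[m].max(0))
hs=cv2.cvtColor(p,cv2.COLOR_RGB2HSV);red=((hs[...,0]<6)|(hs[...,0]>172))&(hs[...,1]>120)&(hs[...,2]>60)&(abs(r[...,0]+.08)<.05)&(abs(r[...,1])<.05)
print("red",red.sum(),r[red].min(0),r[red].max(0),W[red].mean(0))
go([.399,-.216,.16],50.7)
E
```

```text
t: 9.95
tcp_pos: [0.4679, -0.2692, 0.1581]
ee_rot: [2.958, -1.056, 0.005]
force: [0.1, -0.2, 0.4]
finger_gap: 0.075
grasp_force: 0.0
496 0.077257849905922
((398.05291748046875, -215.47164916992188), (53.967933654785156, 50.18098449707031), 50.586647033691406) [-0.10630939 -0.02706048] [-0.05609622  0.02686239]
red 270 [-0.10386478 -0.01966501] [-0.05798992  0.02236057] [ 0.39942836 -0.21459457  0.06905985]
t 10.0 tcp [ 0.4675 -0.2689  0.1571] yawY -129.29 tilt [ 0.002 -0.001 -1.   ] shift [-86.5   2.4  -3.1] twist 0.0 gap 0.07474926791765406 F [ 0.1  0.  -0.4] gf 0.0 q6 1.59
```

```bash
python3 -m inch '[[75,-17,0.5,0,0],[75,-17,0,0,0],[75,-17,0,0,0],[75,-17,0,0,0],[75,-17,0,0,0],[75,0,0,14,0],[75,0,0,14,0],[75,0,0,14,0],[75,0,0,14,0],[75,0,0,14,0],[75,0,0,14,0],[75,0,0,14,0],[75,0,0,14,0],[75,0,0,14,0],[75,0,0,10,0],[75,0,0,5,0],[75,0,0,5,0],[75,0,0,5,0],[75,0,0,0,0]]'
python3 - <<'E'
from h import *
from workcell import arm
p,d=arm.grab_frame("wrist");cv2.imwrite("pics/w5.png",p[...,::-1]);go([.4,-.215,.006])
E
```

```text
t: 11.58
tcp_pos: [0.4007, -0.2149, 0.0044]
ee_rot: [-2.959, 1.056, 0.001]
force: [0.2, -0.3, -0.4]
finger_gap: 0.0748
grasp_force: 0.0
t 11.63 tcp [ 0.4009 -0.2151  0.0048] yawY -129.29 tilt [-0.  0. -1.] shift [-0.7  0.5 -1.2] twist None gap 0.0750381802596879 F [0.2 0.6 0.4] gf 0.0 q6 1.6
```

View pics/w5.png

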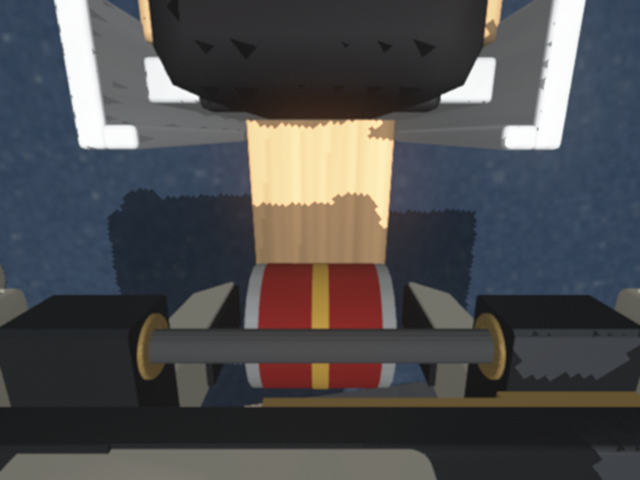

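The wrist view shows the tin (245–396, 265–388) centred between the open fingers. Close.

```bash
python3 -m inch '[[40,0,0,0,0],[40,0,0,0,0],[40,0,0,0,0],[40,0,0,0,0],[40,0,0,0,0],[40,0,0,0,0],[40,0,0,0,0],[40,0,0,0,0]]'; python3 -m inch '[[40,0,0,-6,0],[40,0,0,-10,0],[40,0,0,-15,0],[40,0,0,-15,0],[40,0,0,-15,0],[40,0,0,-15,0],[40,0,0,-15,0],[40,0,0,-15,0],[40,0,0,0,0]]'; python3 -c "
from h import *;go([.4462,-.0712,.12],98.7)"
```

```text
t: 12.3
tcp_pos: [0.4011, -0.2153, 0.0052]
ee_rot: [2.958, -1.056, 0.001]
force: [-0.6, 0.8, 5.6]
finger_gap: 0.0538
grasp_force: 30.0
t: 13.05
tcp_pos: [0.4021, -0.216, 0.1133]
ee_rot: [2.957, -1.056, 0.007]
force: [0.7, -0.4, -1.3]
finger_gap: 0.054
grasp_force: 30.0
t 13.05 tcp [ 0.4021 -0.216   0.1133] yawY -129.29 tilt [ 0.004 -0.003 -1.   ] shift [ -57.5 -140.    -6.9] twist -48.0 gap 0.05401925162281436 F [ 0.7 -0.4 -1.3] gf 29.999932944774628 q6 1.6
```

```bash
python3 -m inch '[[40,-8,-20,0,0],[40,-8,-20,0,0],[40,-8,-20,0,0],[40,-8,-20,-1,0],[40,-8,-20,-1,0],[40,-8,-20,-1,0],[40,-7.5,-18,-1,0],[40,0,0,0,-6],[40,0,0,0,-6],[40,0,0,0,-6],[40,0,0,0,-6],[40,0,0,0,-6],[40,0,0,0,-6],[40,0,0,0,-6],[40,0,0,0,-6],[40,0,0,0,0],[40,0,0,0,0],[40,0,0,0,0]]'
python3 - <<'E'
from h import *
from workcell import arm
go([.449,-.071,.117],98.7)
p,d=arm.grab_frame("top");c=arm.camera_params("top");k=[c[x] for x in("fx","fy","cx","cy")];W=pts(d,c["view"],k)
p2,d2=arm.grab_frame("wrist");c2=arm.camera_params("wrist");k2=[c2[x] for x in("fx","fy","cx","cy")];W2=pts(d2,c2["view"],k2)
p3,d3=arm.grab_frame("side");c3=arm.camera_params("side");k3=[c3[x] for x in("fx","fy","cx","cy")];W3=pts(d3,c3["view"],k3)
for P,w in((p,W),(p2,W2),(p3,W3)):
    hs=cv2.cvtColor(P,cv2.COLOR_RGB2HSV);m=((hs[...,0]<6)|(hs[...,0]>172))&(hs[...,1]>120)&(hs[...,2]>50)&(np.linalg.norm(w-[.447,-.071,.16],axis=2)<.06)
    if m.sum()>20: print(m.sum(),w[m].min(0).round(3),w[m].max(0).round(3),w[m].mean(0).round(3))
cv2.imwrite("pics/w6.png",np.hstack([cv2.resize(p2[...,::-1],(400,300)),cv2.resize(p[150:330,160:400,::-1],(400,300))]))
E
```

```text
t: 14.55
tcp_pos: [0.4451, -0.0731, 0.1145]
ee_rot: [-3.133, -0.234, 0.001]
force: [0.4, 0.9, -1.6]
finger_gap: 0.0539
grasp_force: 30.0
t 14.55 tcp [ 0.4451 -0.0731  0.1145] yawY -81.47 tilt [-0.001  0.    -1.   ] shift [ 4.2 -1.5 -2.5] twist -0.2 gap 0.0538848835043838 F [ 0.4  0.9 -1.6] gf 29.99975860118866 q6 1.09
8674 [ 0.423 -0.096  0.15 ] [ 0.472 -0.047  0.183] [ 0.455 -0.071  0.173]
```

View pics/w6.png

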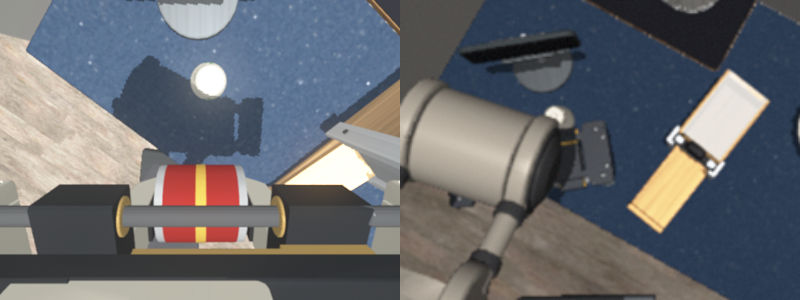

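The tin is held level in the fingers, centred by wrist depth at about (0.447,-0.0715,0.158), and the shutter in the top view is down. A small trim, then settle.

```bash
python3 -m inch '[[40,2,-1,-2,0],[40,0,0,0,0],[40,0,0,0,0],[40,0,0,0,0],[40,0,0,0,0],[40,0,0,0,0],[40,0,0,0,0],[40,0,0,0,0]]' && python3 -c "
from workcell import arm
print(arm.job_done())"
```

```text
t: 15.37
tcp_pos: [0.4471, -0.0719, 0.1169]
ee_rot: [3.132, 0.238, -0.0]
force: [-0.0, -0.0, -0.7]
finger_gap: 0.0536
grasp_force: 30.0
the job is handed in; nothing more can be done
None
```

The job is handed in at about 15 s with no verdict returned: the shutter was raised and pushed down again, and by my measurements the tin is gripped at 30 N within a few mm of the view point, its axis within about 1° of the screen's long edges.

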